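Close the tub that holds the tape with its own clip lid

TASK

Two open tubs stand on letter scales that sink, each by its own unmarked distance, to a stop; one tub has the roll of blue tape in it, the other the stapler: look which. Put the lid of the tub's own colour on the tub with the tape and press it down by feel until both end clips have snapped over it and it lies fully home and level on the rim, never loading either scale with more than about 30 N. Leave the tub with the stapler open, its lid where it lies, and everything else on the table undisturbed.

Things in the scene. Friction and masses are not known exactly. Their poses are not given: they have to be found in the camera images.
- tub_green: open green tub, 150 (x) x 106 (y) x 75 mm, walls and floor 5 mm, fast on the platform of a grey letter scale (160 x 110 mm); pushed with a few N it sinks straight down, by an unmarked distance of up to 30 mm, to a stop. Origin: centre of its underside, 75 mm above the table unloaded; z up, x along the long side. Lid origin above the tub's: 62 mm loose on the clips, 47 mm fully home
- tub_orange: open orange tub, 150 (x) x 106 (y) x 75 mm, walls and floor 5 mm, fast on the platform of a grey letter scale (160 x 110 mm); pushed with a few N it sinks straight down, by an unmarked distance of up to 30 mm, to a stop. Origin: centre of its underside, 75 mm above the table unloaded; z up, x along the long side. Lid origin above the tub's: 62 mm loose on the clips, 47 mm fully home
- green_frame (a point): top of the green tub's weigh frame, a dark disc 48 mm across under the platform, 38 mm above the table; it sags by 2.2 mm when the scale is pushed down with about 42 N
- orange_frame (a point): top of the orange tub's weigh frame, a dark disc 48 mm across under the platform, 38 mm above the table; it sags by 2.2 mm when the scale is pushed down with about 42 N
- green_clip (a point): axis of the green tub's clip at its +x end (80.5 mm from the centre, 84 mm above the underside; the -x end has its mirror image): a rounded white bar, 16 mm thick, 60 mm long along y. Its lip reaches 2.5 mm over the lid's end; pushing the lid down (about 7 to 12 N an end) shoves it outwards and it springs back over the plate
- orange_clip (a point): axis of the orange tub's clip at its +x end (80.5 mm from the centre, 84 mm above the underside; the -x end has its mirror image): a rounded white bar, 16 mm thick, 60 mm long along y. Its lip reaches 2.5 mm over the lid's end; pushing the lid down (about 7 to 12 N an end) shoves it outwards and it springs back over the plate
- lid_green: loose green lid, 120 g: plate 150 (x) x 110 (y) x 5 mm, top at z = 33 mm; plug beneath 136 x 88 mm, 28 mm deep (lowest 8 mm bevelled to 126 x 80), 2 mm play in x, 4 in y in the tub's mouth; white handle bar at the centre, 54 (x) x 14 (y) mm, top at z = 63 mm; flat white press patches at x = +-52 mm. Origin: centre of the plug's underside, z up, x along the long side. Fits either way round
- lid_orange: loose orange lid, 120 g: plate 150 (x) x 110 (y) x 5 mm, top at z = 33 mm; plug beneath 136 x 88 mm, 28 mm deep (lowest 8 mm bevelled to 126 x 80), 2 mm play in x, 4 in y in the tub's mouth; white handle bar at the centre, 54 (x) x 14 (y) mm, top at z = 63 mm; flat white press patches at x = +-52 mm. Origin: centre of the plug's underside, z up, x along the long side. Fits either way round
- tape: roll of blue tape on a cardboard core, 70 mm across, 40 mm high, lying flat in one of the tubs; origin at the centre of its underside
- stapler: small red and black stapler, 74 x 34 x 38 mm, in the other tub; origin at the centre of its underside
- bowl: bystander: silver bowl, 150 mm across, 85 mm high; origin at the centre of its underside
- mug: bystander: white mug, 80 mm across, 90 mm high; origin at the centre of its underside
- pen_cup: bystander: black cup of pens, 76 mm across, 155 mm high with the pens; origin at the centre of its underside
- calculator: bystander: grey desk calculator, 150 x 100 x 19 mm; origin at the centre of its underside
- stamp: bystander: hand stamp, 60 x 40 mm, 85 mm high; origin at the centre of its underside
- note_pad: bystander: yellow block of notes, 76 x 76 x 30 mm; origin at the centre of its underside

How it is judged:
By the outcome, as a careful person would: the job done as asked, in the order asked, and still so for the second after the job is handed in, with the robot touching nothing.
It also fails if it takes over 58 s, if anything falls off the work surface, if the arm or the gripper's body presses on something with over 40 N, if the wrist force passes 120 N, or if a joint passes its speed limit or range.

ROBOT

A 6-joint arm with a two-finger parallel gripper is mounted at the origin on the work surface. World frame = base frame: x ahead of the robot, y to its left, z up, the work surface at z = 0. Lengths are in m, angles in rad, forces in N, time in s.
With the tool pointing down it reaches from about 0.375 to 0.9 m from the base axis. Payload 3.1 kg.
Tool frame: the origin (TCP) lies between the finger pads; the fingertips stand 8 mm ahead of it and the grasp point (between the pads) lies 11 mm behind it; z points along the fingers, y is the line along which they close (so a half turn about z gives the same grasp; the last joint's range is limited). The gripper opens to 87 mm and grips with 3 to 60 N. Pads are 19 mm wide; open, the fingers measure 117 mm over their backs; the gripper's body (75 mm by 190 mm) begins 51 mm behind the grasp point.
Start: joints at [-1.415, 0.527, 1.433, -0, 1.181, -0.178], TCP at [0.205, -0.59, 0.231] pointing down, gripper open.
Joint ranges: [-3.08, 3.08], [-0.75, 2.2], [0.22, 2.44], [-1.43, 4.57], [0, 2.65], [-2.85, 2.85]. Speed limits (rad/s): [2.79, 2.79, 3.14, 3.14, 3.14, 3.14].

INTERFACE

Orientations are given as a unit quaternion [x, y, z, w].
In Python, from rig import robot gives the robot as it stands.
- The arm moves only by the tool move_arm, never from a script. Its argument "motion" is text: rows parted by semicolons, each of 5 numbers parted by spaces: the opening, from -1 (shut) to 1 (fully open), then the shift along the tool's x, y, z normalised to -1 to 1, where 1 is 0.2 m, then the turn about the tool's z normalised to -1 to 1, where 1 is pi rad. A call has 1 to 12 rows; each row is the pose to reach, as a shift and turn from the pose commanded when the call began, along the tool's axes at that moment, turning the shorter way round; what a row does not reach only later rows make up. A row lasts 1/12 s, in which the tool goes at most 41.7 mm and 7.16 degrees, less where a joint would pass 70% of its speed; a pose out of reach is approached as far as the arm can. A call with a number of a shift or a turn outside -1 to 1 is refused whole. A call with a gripper value outside its range is refused whole. The fingers move at their own pace and stop on an object; "newtons" is the grip in N (left out, the last holds). Time passes only in rows, so rows that repeat a pose let the fingers close. It gives the time, the measured TCP pose, the force, the opening and the grip force at its end, in the units of the state.
- robot.get_obs(): the state, without advancing time (a new reading comes with each control period).
- robot.camera(name): name is "side" or "top" or "wrist"; returns (picture, depth): 420x560x3 uint8, red, green, blue; 420x560 float32, m along the optical axis (not along the pixel's ray), 0 where there is no reading.
- robot.camera_model(name): a dict with "mtx" (3x3 intrinsics, pixels), "position" and "attitude" of the camera in the world. Camera axes: x right, y down, z forward; pixel columns grow to the right and rows downward; lengths in m; the calibration is good to about 2 mm. A picture is of the moment at which its call begins: read the wrist's pose just before it. camera_model takes no time and is no camera call; for the wrist camera it gives the pose at the moment of the call.
- robot.hand_in(): hands the job in; it is judged then, once.
The state is a dict: "time": time; "q": joint angles; "joint_velocities": joint speeds; "joint_torque": joint torques, N m; "position": TCP position; "tool_rot": TCP orientation; "ft_force": force on the tool from outside, world axes, zero at the start; "moment": the same for the moment, N m; "grip_width": finger opening in m; "grip_force": force on a finger pad.
Only numpy, scipy, OpenCV 4.12 (cv2) and the standard library are available. Lean on these libraries where they do the work, as an engineer would, in place of code of your own. Each camera call takes 0.05 s, during which the arm holds its last target. There are 200 camera calls.

## Working session

There is one attempt and no reset: what is moved stays moved. The work goes in short steps, Python scripts to look and compute and a tool call to move; the robot and the scene stay as the last step left them, time stands still between calls to the robot, and variables do not carry over. Pictures are saved under pics/ and viewed, at most 10 in all, crops included, and the job is handed in when it is done.

Besides the shell and the picture viewer there is one more tool, called after "Request:" as name(argument=value, ...) on one line, values as JSON. move_arm: Moves the arm, as the interface text tells. Its arguments: {"type":"object","properties":{"motion":{"type":"string"},"newtons":{"type":"number"}},"required":["motion"]}

```bash
ls; mkdir -p pics; cat > h.py <<'E'
import numpy as np, cv2
from rig import robot
from scipy.spatial.transform import Rotation as R
def snap(name,fn):
    m=robot.camera_model(name); p,d=robot.camera(name)
    cv2.imwrite(f'pics/{fn}.png',p[:,:,::-1]); np.savez(f'pics/{fn}.npz',p=p,d=d,K=m['mtx'],t=m['position'],a=np.array(m['attitude']))
    return p,d,m
def rot(a):
    a=np.array(a); return a if a.shape==(3,3) else R.from_quat(a).as_matrix()
def load(fn):
    z=np.load(f'pics/{fn}.npz'); return z['p'],z['d'],np.array(z['K']),np.array(z['t']),rot(z['a'])
def cloud(fn):
    p,d,K,t,A=load(fn); v,u=np.mgrid[0:420,0:560]
    c=np.stack([(u-K[0,2])/K[0,0]*d,(v-K[1,2])/K[1,1]*d,d],-1)
    return c@A.T+t
E
python3 - <<'E'
from h import *
for n in('top','side'):
    p,d,m=snap(n,n+'0'); print(m)
print(robot.get_obs())
a=[cv2.imread(f'pics/{n}0.png') for n in('top','side')]
E
```

```text
pics
{'mtx': array([[467.55777694,   0.        , 280.67960546],
       [  0.        , 467.55777694, 211.87958133],
       [  0.        ,   0.        ,   1.        ]]), 'position': array([ 0.49394428, -0.01694318,  1.2323594 ]), 'attitude': array([ 0.70912514, -0.70393914,  0.01667615, -0.03651205])}
{'mtx': array([[419.50624643,   0.        , 283.4095255 ],
       [  0.        , 419.50624643, 216.14561036],
       [  0.        ,   0.        ,   1.        ]]), 'position': array([-0.10239964,  0.65195252,  0.78591235]), 'attitude': array([-0.35539669,  0.81460897, -0.42350862,  0.17534501])}
{'time': 0.1, 'q': array([-1.41552265e+00,  5.28411839e-01,  1.43378570e+00, -2.47839259e-05,
        1.18145084e+00, -1.78513137e-01]), 'joint_velocities': array([ 0.00035479, -0.00114837, -0.00498579, -0.00050451, -0.00039452,
        0.00152167]), 'joint_torque': array([-3.18417888e-04, -4.40984809e+01, -1.77150697e+01,  6.35123346e-02,
        5.33927337e-02, -4.04008006e-05]), 'position': array([ 0.20467303, -0.58982985,  0.2296421 ]), 'tool_rot': array([ 9.86104287e-01,  1.66124288e-01,  4.84286675e-07, -1.02792419e-03]), 'ft_force': array([-0.17292521,  0.02638736,  0.7050113 ]), 'moment': array([-0.05645542, -0.00414134,  0.03528115]), 'grip_force': 0.0, 'grip_width': 0.08719335459581726}
```

View pics/top0.png

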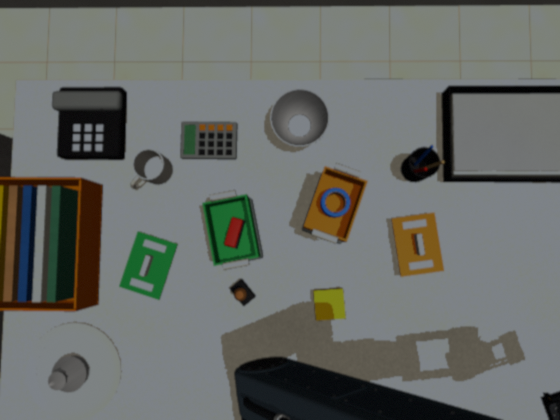

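View pics/side0.png

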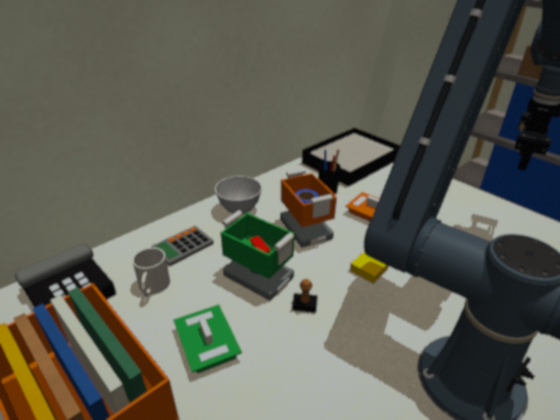

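The orange tub (top view about (334,204)) holds the blue tape. Its lid lies at about (417,244), and the stapler is in the green tub.

```bash
python3 - <<'E'
from h import *
p,d,K,t,A=load('top0'); W=cloud('top0'); print(rot(A)[:,2])
hsv=cv2.cvtColor(p,cv2.COLOR_RGB2HSV)
def box(name,r0,r1,c0,c1,zlo,zhi,anycol=False):
    s=np.zeros(d.shape,bool); s[r0:r1,c0:c1]=1
    m=s&(d>0)&(W[...,2]>zlo)&(W[...,2]<zhi)
    if not anycol: m&=(hsv[...,0]<22)&(hsv[...,1]>120)
    P=W[m]; 
    if len(P)<5: print(name,len(P));return
    rc=cv2.minAreaRect(P[:,:2].astype(np.float32)); print(name,len(P),np.round(np.median(P,0),4),'c',np.round(rc[0],4),np.round(rc[1],4),rc[2])
s=W[225:265,405:432]; 
print('lid z hist',np.histogram(W[205:285,385:450,2],bins=np.arange(-.01,.08,.005)))
print('tub z hist',np.histogram(W[155:250,295:375,2],bins=np.arange(0,.2,.01)))
box('lidplate',200,285,385,450,.022,.045,True)
box('lidplate col',200,285,385,450,.02,.045)
box('handle',200,285,385,450,.05,.08,True)
box('tubrim+clips',155,250,295,375,.135,.2,True)
box('tubrim col',155,250,295,375,.135,.2)
box('tape',155,250,295,375,.1,.13,True)
c=cv2.resize(p[150:290,290:460],None,fx=4.5,fy=4.2,interpolation=cv2.INTER_CUBIC)[:,:,::-1]
cv2.imwrite('pics/crop1.png',cv2.convertScaleAbs(c,alpha=1.8))
E
```

```text
[ 0.07505547  0.02830523 -0.99677755]
lid z hist (array([ 104, 1574,  887,   23,    0,    0,    3,  398, 1748,  281,    9,
         14,   13,   31,   87,   11,    0]), array([-0.01 , -0.005,  0.   ,  0.005,  0.01 ,  0.015,  0.02 ,  0.025,
        0.03 ,  0.035,  0.04 ,  0.045,  0.05 ,  0.055,  0.06 ,  0.065,
        0.07 ,  0.075]))
tub z hist (array([1508,    5,   79,    9,    0,    0,    0, 1074,  671,   75,   82,
        331,  167,   64,  332,  162,  334,    3,    0]), array([0.  , 0.01, 0.02, 0.03, 0.04, 0.05, 0.06, 0.07, 0.08, 0.09, 0.1 ,
       0.11, 0.12, 0.13, 0.14, 0.15, 0.16, 0.17, 0.18, 0.19]))
lidplate 2439 [ 0.5046 -0.3269  0.0322] c [ 0.5054 -0.3305] [0.1502 0.1114] 8.437975883483887
lidplate col 1927 [ 0.5044 -0.3239  0.0322] c [ 0.5048 -0.3299] [0.148 0.11 ] 8.633784294128418
handle 142 [ 0.5045 -0.329   0.0618] c [ 0.5057 -0.33  ] [0.0531 0.0144] 6.226311206817627
tubrim+clips 863 [ 0.6086 -0.118   0.151 ] c [ 0.5975 -0.1125] [0.1062 0.1766] 71.03055572509766
tubrim col 447 [ 0.6037 -0.1256  0.1485] c [ 0.5971 -0.112 ] [0.1055 0.1489] 70.94453430175781
tape 580 [ 0.6074 -0.1239  0.1186] c [ 0.5956 -0.1116] [0.1061 0.1461] 71.03565979003906
```

View pics/crop1.png

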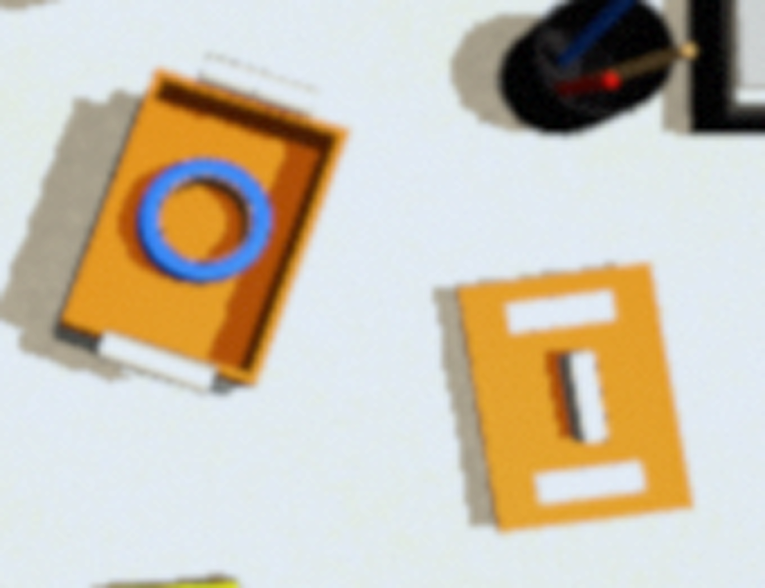

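The lid's long axis is at about +8.5°, centred (0.505,-0.330). The tub's is at about -19°, centred (0.597,-0.112), with its rim about 0.15 up. I'll move above the lid and check with the wrist camera.

```bash
cat >> h.py <<'E'
def yaw(o):
    X=R.from_quat(o['tool_rot']).as_matrix()[:,0]; return np.degrees(np.arctan2(X[1],X[0]))
def plan(x,y,z,yw,o=None,base=None):
    o=o or robot.get_obs(); M=R.from_quat(o['tool_rot']).as_matrix()
    s=M.T@(np.array([x,y,z])-o['position'])/0.2
    t=-((yw-yaw(o)+180)%360-180)/180
    print('pos',np.round(o['position'],4),'yaw',round(yaw(o),2),'q',np.round(o['q'],2),'F',np.round(o['ft_force'],2),'M',np.round(o['moment'],2),'t',o['time']); print('shift',np.round(s,4),'turn',round(t,4),'mm',round(np.linalg.norm(s)*200,1))
E
python3 - <<'E'
from h import *
plan(.505,-.33,.26,8.5)
m=robot.camera_model('wrist');o=robot.get_obs();M=R.from_quat(o['tool_rot']).as_matrix()
print(M.T@(m['position']-o['position']),M.T@rot(m['attitude']),m['mtx'])
E
```

```text
pos [ 0.2047 -0.5898  0.2296] yaw 19.13 q [-1.42  0.53  1.43 -0.    1.18 -0.18] F [-0.17  0.03  0.71] M [-0.06 -0.    0.04] t 0.1
shift [ 1.8444 -0.7358 -0.1497] turn 0.059 mm 398.3
[ 0.07132402  0.00111988 -0.15405577] [[-1.62036510e-03 -9.64957072e-01 -2.62402789e-01]
 [ 9.99998472e-01 -1.39134489e-03 -1.05858071e-03]
 [ 6.56392165e-04 -2.62404104e-01  9.64957852e-01]] [[354.76544181   0.         276.01839835]
 [  0.         354.76544181 207.99912834]
 [  0.           0.           1.        ]]
```

Request:
move_arm(motion="1 0.92 -0.37 -0.15 0.059;1 0.92 -0.37 -0.15 0.059;1 0.92 -0.37 -0.15 0.059;1 0.92 -0.37 -0.15 0.059;1 0.92 -0.37 -0.15 0.059;1 0.92 -0.37 -0.15 0.059")

```text
time: 0.6
position: [0.3586, -0.4555, 0.2613]
tool_rot: [0.997, 0.077, 0.001, -0.001]
ft_force: [0.1, 0.0, -0.0]
grip_width: 0.0869
grip_force: 0.0
```

```bash
python3 -c "
from h import *
plan(.505,-.33,.26,8.5)"
```

```text
pos [ 0.3586 -0.4555  0.2613] yaw 8.85 q [-1.1   0.43  1.51  0.    1.2   0.32] F [ 0.14  0.02 -0.01] M [0.01 0.05 0.  ] t 0.6
shift [ 0.8195 -0.5074  0.0096] turn 0.0019 mm 192.8
```

Request:
move_arm(motion="1 0.82 -0.507 0 0.002;1 0.82 -0.507 0 0.002;1 0.82 -0.507 0 0.002;1 0.82 -0.507 0 0.002;1 0.82 -0.507 0 0.002;1 0.82 -0.507 0 0.002;1 0.82 -0.507 0 0.002;1 0.82 -0.507 0 0.002")

```text
time: 1.27
position: [0.5008, -0.3363, 0.2601]
tool_rot: [0.997, 0.071, -0.001, -0.0]
ft_force: [1.0, -0.4, -0.8]
grip_width: 0.0873
grip_force: 0.0
```

```bash
python3 - <<'E'
from h import *
plan(.505,-.33,.26,8.5)
p,d,m=snap('wrist','w1'); W=cloud('w1')
hsv=cv2.cvtColor(p,cv2.COLOR_RGB2HSV)
def rc(P,n):
    if len(P)<5: print(n,len(P));return
    r=cv2.minAreaRect(P[:,:2].astype(np.float32)); print(n,len(P),np.round(np.median(P,0),4),np.round(r[0],4),np.round(r[1],4),r[2])
near=(np.hypot(W[...,0]-.505,W[...,1]+.33)<.12)&(d>0)
for a,b in((.022,.045),(.055,.075)): rc(W[near&(W[...,2]>a)&(W[...,2]<b)],(a,b))
E
```

```text
pos [ 0.5008 -0.3363  0.2601] yaw 8.14 q [-0.78  0.47  1.45 -0.    1.22  0.65] F [ 1.04 -0.39 -0.82] M [-0.02  0.   -0.03] t 1.2667
shift [ 0.0251 -0.0281  0.0002] turn -0.002 mm 7.5
(0.022, 0.045) 13146 [ 0.5127 -0.3334  0.0328] [ 0.5056 -0.3344] [0.1498 0.1101] 8.28572940826416
(0.055, 0.075) 698 [ 0.508  -0.3339  0.0625] [ 0.5064 -0.3337] [0.0532 0.0131] 8.211190223693848
```

View pics/w1.png

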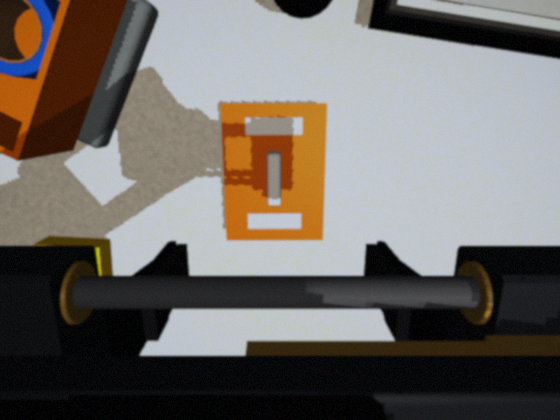

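The wrist view shows the lid plate at (220-328,102-240) with the handle at (274,176). The arm was still settling, so I'll re-measure.

```bash
cat >> h.py <<'E'
def rc(P,n):
    if len(P)<5: print(n,len(P));return
    r=cv2.minAreaRect(P[:,:2].astype(np.float32)); print(n,len(P),np.round(np.median(P,0),4),np.round(r[0],4),np.round(r[1],4),round(r[2],2))
def look(fn,x,y,rad,bands):
    p,d,m=snap('wrist',fn); W=cloud(fn); near=(np.hypot(W[...,0]-x,W[...,1]-y)<rad)&(d>0)
    for a,b in bands: rc(W[near&(W[...,2]>a)&(W[...,2]<b)],(a,b))
E
python3 - <<'E'
from h import *
o=robot.get_obs(); print(o['joint_velocities'])
look('w2',.505,-.333,.12,((.022,.045),(.055,.075)))
plan(.506,-.333,.075,8.4)
E
```

```text
[-1.55964265e-02 -3.22404842e-03 -7.65186606e-04  4.64816835e-03
 -6.66363392e-06  1.59496252e-03]
(0.022, 0.045) 13134 [ 0.5131 -0.3332  0.0328] [ 0.5057 -0.3343] [0.1506 0.1103] 8.27
(0.055, 0.075) 725 [ 0.5073 -0.334   0.0625] [ 0.5061 -0.334 ] [0.0536 0.0134] 8.09
pos [ 0.5004 -0.3369  0.2603] yaw 8.04 q [-0.78  0.47  1.45 -0.    1.22  0.65] F [-0.09  0.04 -0.12] M [ 0.06 -0.01  0.02] t 1.3667
shift [ 0.0313 -0.0154  0.9263] turn -0.002 mm 185.4
```

Request:
move_arm(motion="1 0.031 -0.015 0.2 -0.002;1 0.031 -0.015 0.4 -0.002;1 0.031 -0.015 0.6 -0.002;1 0.031 -0.015 0.75 -0.002;1 0.031 -0.015 0.9 -0.002;1 0.031 -0.015 0.92 -0.002;1 0.031 -0.015 0.92 -0.002;1 0.031 -0.015 0.92 -0.002")

```text
time: 2.03
position: [0.5074, -0.3334, 0.0776]
tool_rot: [0.997, 0.073, 0.001, 0.001]
ft_force: [1.0, -0.5, 0.6]
grip_width: 0.0873
grip_force: 0.0
```

```bash
python3 -c "
from h import *
plan(.5062,-.3333,.046,8.3)"
```

```text
pos [ 0.5074 -0.3334  0.0776] yaw 8.42 q [-0.77  0.71  1.6  -0.    0.84  0.66] F [ 0.97 -0.5   0.62] M [ 0.04  0.05 -0.02] t 2.0333
shift [-0.0062 -0.0014  0.1578] turn 0.0007 mm 31.6
```

Request:
move_arm(motion="1 -0.004 0 0.1 0;1 -0.004 0 0.15 0;1 -0.004 0 0.15 0;1 -0.004 0 0.15 0;-1 -0.004 0 0.15 0;-1 -0.004 0 0.15 0;-1 -0.004 0 0.15 0;-1 -0.004 0 0.15 0;-1 -0.004 0 0.15 0;-1 -0.004 0 0.15 0;-1 -0.004 0 0.15 0;-1 -0.004 0 0.15 0", newtons=40)

```text
time: 3.03
position: [0.5065, -0.332, 0.0465]
tool_rot: [0.997, 0.074, -0.0, -0.0]
ft_force: [0.0, -0.4, 0.0]
grip_width: 0.0411
grip_force: 0.0
```

```bash
python3 -c "
from h import *
plan(.5062,-.3333,.26,8.3); o=robot.get_obs(); print(o['grip_width'],o['grip_force'])"
```

```text
pos [ 0.5065 -0.332   0.0465] yaw 8.51 q [-0.76  0.75  1.61  0.    0.78  0.66] F [ 0.04 -0.43  0.04] M [-0.   -0.02  0.03] t 3.0333
shift [-0.0025  0.0062 -1.0674] turn 0.0011 mm 213.5
0.041092693350792575 0.0
```

Fingers are still closing.

Request:
move_arm(motion="-1 0 0 0 0;-1 0 0 0 0;-1 0 0 0 0;-1 0 0 0 0;-1 0 0 0 0;-1 0 0 0 0;-1 0 0 0 0;-1 0 0 0 0")

```text
time: 3.7
position: [0.5065, -0.332, 0.0465]
tool_rot: [0.997, 0.074, 0.0, 0.0]
ft_force: [-0.5, -0.1, -1.0]
grip_width: 0.0134
grip_force: 40.0
```

```bash
python3 -c "
from h import *
plan(.5062,-.3333,.26,8.3); o=robot.get_obs(); print(o['grip_width'],o['grip_force'])"
```

```text
pos [ 0.5065 -0.332   0.0465] yaw 8.51 q [-0.76  0.75  1.61 -0.    0.78  0.66] F [-0.46 -0.13 -0.96] M [ 0.   -0.04 -0.05] t 3.7
shift [-0.0026  0.0061 -1.0673] turn 0.0012 mm 213.5
0.013355546665835057 39.99988901428878
```

Request:
move_arm(motion="-1 0 0 -0.05 0;-1 0 0 -0.15 0;-1 0 0 -0.3 0;-1 0 0 -0.45 0;-1 0 0 -0.6 0;-1 0 0 -0.75 0.03;-1 0 0 -0.9 0.06;-1 0 0 -1 0.09;-1 0 0 -1 0.12;-1 0 0 -1 0.15;-1 0 0 -1 0.153;-1 0 0 -1 0.153")

```text
time: 4.7
position: [0.5062, -0.3316, 0.2469]
tool_rot: [0.986, -0.164, -0.0, -0.0]
ft_force: [0.3, 0.3, -1.6]
grip_width: 0.0142
grip_force: 40.0
```

```bash
python3 -c "
from h import *
plan(.4957,-.283,.35,-19)"
```

```text
pos [ 0.5062 -0.3316  0.2469] yaw -18.93 q [-0.76  0.48  1.47  0.    1.19  1.14] F [ 0.29  0.33 -1.63] M [ 0.03  0.05 -0.02] t 4.7
shift [-0.1285 -0.2131 -0.5156] turn 0.0004 mm 114.5
```

Request:
move_arm(motion="-1 -0.04 -0.07 -0.17 0;-1 -0.08 -0.14 -0.34 0;-1 -0.128 -0.213 -0.515 0;-1 -0.128 -0.213 -0.515 0;-1 -0.128 -0.213 -0.515 0;-1 -0.128 -0.213 -0.515 0;-1 -0.128 -0.213 -0.515 0;-1 -0.128 -0.213 -0.515 0")

```text
time: 5.37
position: [0.4955, -0.2833, 0.3475]
tool_rot: [0.986, -0.165, -0.002, -0.001]
ft_force: [-0.0, -0.3, -0.0]
grip_width: 0.0135
grip_force: 40.0
```

```bash
python3 - <<'E'
from h import *
plan(.5965,-.112,.2,-19)
look('w3',.597,-.112,.11,((.135,.156),(.138,.175),(.07,.1)))
p,d,K,t,A=load('w3');W=cloud('w3');hsv=cv2.cvtColor(p,cv2.COLOR_RGB2HSV)
m=(np.hypot(W[...,0]-.597,W[...,1]+.112)<.11)&(d>0)&(W[...,2]>.14)&(W[...,2]<.16)&(hsv[...,1]>120)&(hsv[...,0]<22); rc(W[m],'rim col')
o=robot.get_obs();M=R.from_quat(o['tool_rot']).as_matrix()
# held lid in tool frame
L=(W-o['position'])@M; g=(d>0)&(np.abs(L[...,0])<.1)&(np.abs(L[...,1])<.08)&(np.abs(L[...,2]-.014)<.012)&(hsv[...,1]>120)&(hsv[...,0]<22)
rc(L[g],'lid in tool'); P=L[g]
for ax in (0,1): print(np.round(np.percentile(P[:,ax],[0.3,1,5,95,99,99.7]),4))
print('z fit',np.linalg.lstsq(np.c_[P[:,:2],np.ones(len(P))],P[:,2],rcond=None)[0])
cv2.imwrite('pics/w3b.png',cv2.convertScaleAbs(p[:,:,::-1],alpha=1.6))
E
```

```text
pos [ 0.4955 -0.2833  0.3475] yaw -19.04 q [-0.72  0.34  1.41 -0.    1.39  1.19] F [-0.01 -0.29 -0.05] M [ 0.11 -0.01 -0.03] t 5.3667
shift [ 0.2006 -0.9735  0.738 ] turn -0.0002 mm 247.6
(0.135, 0.156) 5408 [ 0.6048 -0.0999  0.1485] [ 0.5978 -0.1161] [0.108  0.1754] 70.99
(0.138, 0.175) 7254 [ 0.6117 -0.1164  0.1499] [ 0.5981 -0.1163] [0.108 0.176] 70.99
(0.07, 0.1) 6978 [ 0.6015 -0.1034  0.0805] [ 0.5977 -0.1184] [0.1037 0.1495] 70.75
rim col 4321 [ 0.6032 -0.1002  0.1491] [ 0.5978 -0.1161] [0.108  0.1493] 70.99
lid in tool 25309 [0.0382 0.0004 0.0139] [0.015  0.0004] [0.1177 0.1103] 0.57
[-0.0024  0.005   0.0101  0.0712  0.0733  0.0734]
[-0.0537 -0.053  -0.0495  0.0509  0.0545  0.0551]
z fit [0.00329054 0.00037446 0.01370258]
```

View pics/w3b.png

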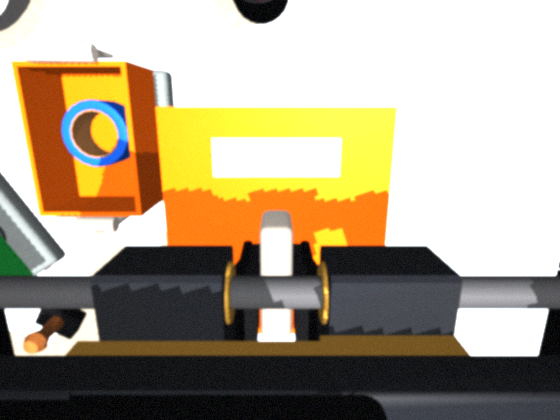

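The tub is at the left (20-160,62-215) and the held lid at the centre, level in the grip. The wrist camera puts the tub at (0.598,-0.116) and the lid -1.2 mm along tool x. I'll move above the tub.

Request:
move_arm(motion="-1 0.03 -0.16 0 0;-1 0.07 -0.33 0 0;-1 0.1 -0.5 0 0;-1 0.13 -0.66 0 0;-1 0.17 -0.82 0.05 0;-1 0.2 -0.95 0.2 0;-1 0.214 -0.955 0.35 0;-1 0.214 -0.955 0.5 0;-1 0.214 -0.955 0.54 0;-1 0.214 -0.955 0.54 0;-1 0.214 -0.955 0.54 0;-1 0.214 -0.955 0.54 0")

```text
time: 6.42
position: [0.6002, -0.1179, 0.2433]
tool_rot: [0.986, -0.166, 0.002, 0.0]
ft_force: [-0.8, -0.3, -0.8]
grip_width: 0.0138
grip_force: 40.0
```

```bash
python3 - <<'E'
from h import *
plan(.5988,-.1155,.2,-19)
look('w4',.598,-.116,.12,((.135,.156),(.138,.175)))
p,d,K,t,A=load('w4')
cv2.imwrite('pics/w4b.png',cv2.convertScaleAbs(p[:,:,::-1],alpha=1.6))
snap('side','s4')
E
```

```text
pos [ 0.6002 -0.1179  0.2433] yaw -19.08 q [-0.38  0.49  1.46  0.    1.19  1.53] F [-0.81 -0.3  -0.79] M [ 0.03 -0.01 -0.05] t 6.4167
shift [-0.0113 -0.009   0.2167] turn -0.0005 mm 43.4
(0.135, 0.156) 0
(0.138, 0.175) 1511 [ 0.6768 -0.1434  0.1659] [ 0.6769 -0.1435] [0.0594 0.0095] 70.84
```

View pics/w4b.png

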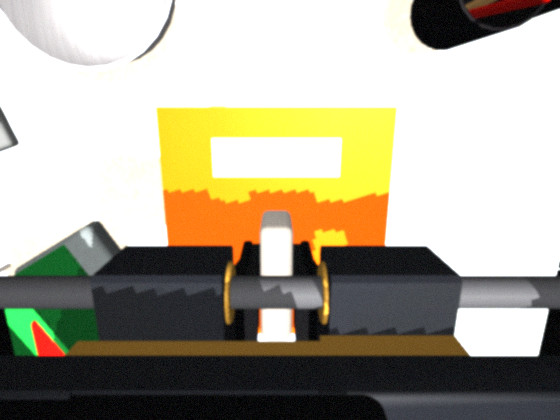

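Only the far clip is visible beyond the lid. Its lateral position agrees with the earlier estimate, so I'm descending into the mouth.

```bash
python3 -c "
from h import *
plan(.5991,-.1162,.2,-19); print(robot.get_obs()['joint_velocities'])"
```

```text
pos [ 0.6001 -0.1178  0.2438] yaw -19.08 q [-0.38  0.49  1.46  0.    1.19  1.53] F [ 0.   -0.29 -1.06] M [ 0.05  0.02 -0.01] t 6.5167
shift [-0.0083 -0.0058  0.2187] turn -0.0004 mm 43.8
[ 0.00161885 -0.00222542  0.00955054  0.00113511 -0.00280575  0.00048215]
```

Request:
move_arm(motion="-1 -0.008 -0.006 0.06 0;-1 -0.008 -0.006 0.12 0;-1 -0.008 -0.006 0.18 0;-1 -0.008 -0.006 0.2 0;-1 -0.008 -0.006 0.22 0;-1 -0.008 -0.006 0.24 0;-1 -0.008 -0.006 0.26 0;-1 -0.008 -0.006 0.28 0;-1 -0.008 -0.006 0.29 0;-1 -0.008 -0.006 0.29 0;-1 -0.008 -0.006 0.29 0;-1 -0.008 -0.006 0.29 0")

```text
time: 7.52
position: [0.5981, -0.1152, 0.1838]
tool_rot: [0.986, -0.165, 0.0, 0.0]
ft_force: [-0.2, -0.1, -1.5]
grip_width: 0.0139
grip_force: 40.0
```

```bash
python3 -c "
from h import *
plan(.5991,-.1162,.17,-19)
snap('side','s5')
p=cv2.imread('pics/s5.png')[130:270,190:370]
cv2.imwrite('pics/s5c.png',cv2.convertScaleAbs(cv2.resize(p,None,fx=4.2,fy=4.2,interpolation=cv2.INTER_CUBIC),alpha=1.5))
"
```

```text
pos [ 0.5981 -0.1152  0.1838] yaw -19.03 q [-0.37  0.56  1.52  0.    1.06  1.53] F [-0.16 -0.13 -1.5 ] M [ 0.04  0.01 -0.05] t 7.5167
shift [0.0065 0.0031 0.0691] turn -0.0002 mm 13.9
```

View pics/s5c.png

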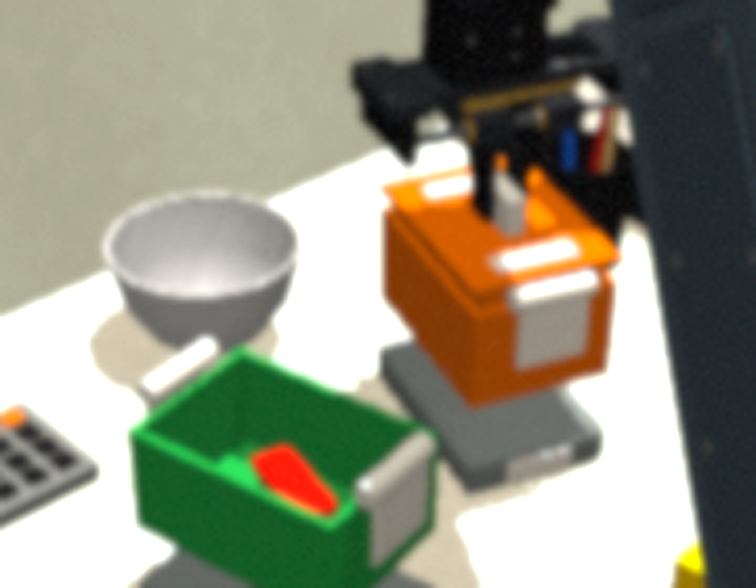

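The lid is in the tub's mouth, square and ready to press (plate (385-620,170-300) over the rim). I'll press in small steps.

Request:
move_arm(motion="-1 0 0 0.005 0;-1 0 0 0.01 0;-1 0 0 0.015 0;-1 0 0 0.02 0;-1 0 0 0.02 0;-1 0 0 0.02 0")

```text
time: 8.07
position: [0.5982, -0.1153, 0.1797]
tool_rot: [0.986, -0.165, 0.0, 0.0]
ft_force: [0.3, -0.9, 1.8]
grip_width: 0.0134
grip_force: 40.0
```

Request:
move_arm(motion="-1 0 0 0.005 0;-1 0 0 0.01 0;-1 0 0 0.015 0;-1 0 0 0.015 0;-1 0 0 0.015 0")

```text
time: 8.48
position: [0.5984, -0.1154, 0.1779]
tool_rot: [0.986, -0.165, 0.001, 0.0]
ft_force: [-0.3, 0.4, 8.4]
grip_width: 0.0141
grip_force: 40.0
```

Request:
move_arm(motion="-1 0 0 0.005 0;-1 0 0 0.01 0;-1 0 0 0.015 0;-1 0 0 0.015 0;-1 0 0 0.015 0")

```text
time: 8.9
position: [0.5999, -0.1159, 0.1761]
tool_rot: [0.986, -0.165, 0.003, 0.001]
ft_force: [0.5, 0.3, 11.5]
grip_width: 0.0135
grip_force: 40.0
```

```bash
cat >> h.py <<'E'
def clip(fn,side=True):
    p,d,m=snap('wrist',fn); W=cloud(fn); hsv=cv2.cvtColor(p,cv2.COLOR_RGB2HSV)
    o=robot.get_obs(); plan(*o['position'],yaw(o),o=o)
    rel=(W-np.array([.5979,-.1161,0])); c,s=.9455,-.3256
    X=rel[...,0]*c+rel[...,1]*s; Y=-rel[...,0]*s+rel[...,1]*c; Z=W[...,2]
    for n,mm in(('clip+x',(X>.0745)&(X<.092)&(abs(Y)<.028)),('lid+x',(X>.03)&(X<.072)&(abs(Y)<.05)),('clip-x',(X<-.0745)&(X>-.092)&(abs(Y)<.028)),('lid-x',(X<-.03)&(X>-.072)&(abs(Y)<.05))):
        g=mm&(d>0)&(Z>.08)&(Z<.2)
        if g.sum()>20: print(n,g.sum(),'z pct5/50/95',np.round(np.percentile(Z[g],[5,50,95]),4),'x',np.round(np.percentile(X[g],[2,98]),4))
E
python3 -c "
from h import *
clip('w6')"
```

```text
pos [ 0.5999 -0.1159  0.1761] yaw -19.03 q [-0.37  0.57  1.53  0.    1.04  1.53] F [-1.41  0.26 11.27] M [-0.03 -0.35  0.01] t 8.95
shift [0. 0. 0.] turn -0.0 mm 0.0
clip+x 4152 z pct5/50/95 [0.1567 0.1611 0.1637] x [0.0746 0.0896]
lid+x 18830 z pct5/50/95 [0.1621 0.1633 0.1644] x [0.0309 0.0714]
lid-x 201 z pct5/50/95 [0.1612 0.1622 0.1631] x [-0.0467 -0.0316]
```

Request:
move_arm(motion="-1 0 0 0.005 0;-1 0 0 0.01 0;-1 0 0 0.01 0;-1 0 0 0.01 0")

```text
time: 9.28
position: [0.5977, -0.1151, 0.1715]
tool_rot: [0.986, -0.165, -0.0, -0.0]
ft_force: [2.7, 0.2, 1.2]
grip_width: 0.0136
grip_force: 40.0
```

Request:
move_arm(motion="-1 0 0 0.005 0;-1 0 0 0.01 0;-1 0 0 0.01 0;-1 0 0 0.01 0")

```text
time: 9.62
position: [0.5976, -0.115, 0.1686]
tool_rot: [0.986, -0.165, -0.001, -0.0]
ft_force: [1.3, -0.4, -3.7]
grip_width: 0.0136
grip_force: 40.0
```

```bash
python3 -c "
from h import *
clip('w7')"
```

```text
pos [ 0.5975 -0.115   0.1686] yaw -19.04 q [-0.37  0.58  1.53  0.    1.03  1.53] F [ 1.78 -0.97 -4.14] M [-0.1  -0.41 -0.05] t 9.6667
shift [0. 0. 0.] turn -0.0 mm 0.0
clip+x 4398 z pct5/50/95 [0.1623 0.166  0.1675] x [0.0749 0.0881]
lid+x 18974 z pct5/50/95 [0.1539 0.155  0.1561] x [0.0309 0.0712]
lid-x 206 z pct5/50/95 [0.1541 0.1552 0.1563] x [-0.0491 -0.0322]
```

The lid looks snapped home: its top is at 0.155, level, and the clips have risen back to 0.1675. I'll press further to confirm that only the scale sinks.

Request:
move_arm(motion="-1 0 0 0.005 0;-1 0 0 0.01 0;-1 0 0 0.015 0;-1 0 0 0.02 0;-1 0 0 0.02 0;-1 0 0 0.02 0")

```text
time: 10.17
position: [0.5977, -0.1151, 0.1657]
tool_rot: [0.986, -0.165, -0.0, -0.0]
ft_force: [-0.5, -0.7, 1.4]
grip_width: 0.0133
grip_force: 40.0
```

Request:
move_arm(motion="-1 0 0 0.005 0;-1 0 0 0.01 0;-1 0 0 0.015 0;-1 0 0 0.015 0;-1 0 0 0.015 0")

```text
time: 10.58
position: [0.5979, -0.1151, 0.1635]
tool_rot: [0.986, -0.165, 0.0, 0.0]
ft_force: [-0.4, 0.2, 7.2]
grip_width: 0.0139
grip_force: 40.0
```

```bash
python3 -c "
from h import *
clip('w8')"
```

```text
pos [ 0.5979 -0.1151  0.1635] yaw -19.03 q [-0.37  0.59  1.54 -0.    1.02  1.53] F [-1.44  0.91  6.09] M [0.1  0.22 0.02] t 10.6333
shift [0. 0. 0.] turn -0.0 mm 0.0
clip+x 4383 z pct5/50/95 [0.1574 0.161  0.1625] x [0.0748 0.088 ]
lid+x 18963 z pct5/50/95 [0.1488 0.1499 0.151 ] x [0.031  0.0714]
lid-x 205 z pct5/50/95 [0.1493 0.1502 0.1513] x [-0.0486 -0.0311]
```

Request:
move_arm(motion="-1 0 0 0.005 0;-1 0 0 0.01 0;-1 0 0 0.01 0;-1 0 0 0.01 0")

```text
time: 10.97
position: [0.5981, -0.1152, 0.1631]
tool_rot: [0.986, -0.165, 0.001, 0.0]
ft_force: [-3.4, 0.6, 14.2]
grip_width: 0.0137
grip_force: 40.0
```

```bash
python3 -c "
from h import *
clip('w9')"
```

```text
pos [ 0.5981 -0.1152  0.1631] yaw -19.03 q [-0.37  0.59  1.54 -0.    1.01  1.53] F [-2.89  1.71 14.44] M [ 0.24  0.71 -0.05] t 11.0167
shift [0. 0. 0.] turn -0.0 mm 0.0
clip+x 4382 z pct5/50/95 [0.1575 0.1606 0.1621] x [0.0746 0.0878]
lid+x 18824 z pct5/50/95 [0.1484 0.1495 0.1506] x [0.0309 0.0712]
lid-x 201 z pct5/50/95 [0.1489 0.1498 0.1509] x [-0.0485 -0.0319]
```

At the stop, about 14 N moves the lid no further, so it is home. Unload to neutral, then release.

Request:
move_arm(motion="-1 0 0 -0.01 0;-1 0 0 -0.02 0;-1 0 0 -0.03 0;-1 0 0 -0.034 0;-1 0 0 -0.034 0;-1 0 0 -0.034 0")

```text
time: 11.52
position: [0.5978, -0.1151, 0.1671]
tool_rot: [0.986, -0.165, -0.0, -0.0]
ft_force: [0.2, 0.0, 1.6]
grip_width: 0.0133
grip_force: 40.0
```

Request:
move_arm(motion="1 0 0 0 0;1 0 0 0 0;1 0 0 0 0;1 0 0 0 0;1 0 0 0 0;1 0 0 0 0;1 0 0 0 0;1 0 0 0 0;1 0 0 0 0;1 0 0 0 0;1 0 0 0 0;1 0 0 0 0")

```text
time: 12.52
position: [0.5979, -0.1151, 0.1674]
tool_rot: [0.986, -0.165, 0.0, -0.0]
ft_force: [-0.3, -0.3, 0.1]
grip_width: 0.0832
grip_force: 0.0
```

Request:
move_arm(motion="1 0 0 -0.05 0;1 0 0 -0.15 0;1 0 0 -0.3 0;1 0 0 -0.45 0;1 0 0 -0.6 0;1 0 0 -0.75 0;1 0 0 -0.75 0;1 0 0 -0.75 0;1 0 0 -0.75 0")

```text
time: 13.27
position: [0.5973, -0.1149, 0.3174]
tool_rot: [0.986, -0.165, -0.0, -0.0]
ft_force: [-0.7, 0.5, -0.2]
grip_width: 0.0868
grip_force: 0.0
```

```bash
python3 -c "
from h import *
clip('w10')
p=cv2.imread('pics/w10.png');cv2.imwrite('pics/w10b.png',cv2.convertScaleAbs(p,alpha=1.3))
snap('side','s6');snap('top','t6')
"
```

```text
pos [ 0.5969 -0.1148  0.3165] yaw -19.04 q [-0.37  0.42  1.37 -0.    1.35  1.53] F [-0.55 -0.21  0.31] M [ 0.04  0.02 -0.04] t 13.3167
shift [0. 0. 0.] turn -0.0 mm 0.0
clip+x 1213 z pct5/50/95 [0.1602 0.1657 0.1675] x [0.0746 0.0883]
lid+x 5537 z pct5/50/95 [0.1537 0.1549 0.1561] x [0.0309 0.0713]
clip-x 350 z pct5/50/95 [0.1544 0.1631 0.1654] x [-0.0774 -0.0745]
lid-x 4211 z pct5/50/95 [0.1538 0.155  0.1562] x [-0.0712 -0.0309]
```

View pics/w10b.png

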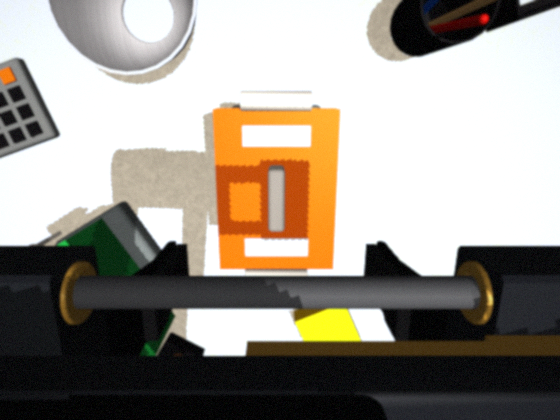

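The lid is level at both ends (0.1549 and 0.1550), which is exactly the home height. The clips stand above it at both ends ((275,100) and (275,270)). Handing in.

```bash
python3 -c "
from rig import robot
print(robot.hand_in())"
```

```text
the job is handed in; nothing more can be done
None
```

The orange lid is on the orange tub, which holds the tape; it measured level and fully home with the clips over both ends, no force reading above about 15 N, the green tub left open, and the job handed in at about 13 s.

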